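# Set up the sloping decorating board

## Task

Set up the decorating corner: take the steel stop pin with the yellow square head out of its rack and fit it fully home, collar down on the plate, in the blind hole of the black sloping board - the hole is unmarked, so feel for it by sliding the pin's tip along the level middle line of the plate until it drops in. Also lay the flat glaze brush down in the tray compartment that has the blue brush silhouette, lying flat with its bristles over the wide end of the silhouette. Let go of both and leave all the other tools and pots where they are.

Things in the scene. Friction and masses are not known exactly. Their poses are not given: they have to be found in the camera images.
- deck: Sloping board: black plastic plate spattered with slip (the spots mean nothing), framed in light wood, fixed on a low stand. Origin: centre of the plate's upper surface, 88 mm above the table. z: its outward normal, leaning 30 degrees from vertical towards the robot; x: straight up the slope, away from the robot; y: level across. Visible plate 152 mm (x) by 104 mm (y).
- deck_line (a point): Same point as the board's origin. On the level line through it (x = 0 of the board), anywhere from y = -30 to +30 mm, lies one unmarked round blind hole, square to the plate, 19 mm across, 28 mm deep, hard to see. It differs from start to start. The wooden side cheeks (52 to 114 mm from the centre) stand 8 mm proud of the plate, the end rails 6 mm.
- pin: Stop pin, steel foot (heavy) and light yellow plastic head, 111 mm, 0.1 to 0.21 kg, upright in a rack socket, its collar on the block and its tip 10 mm above the table. Origin: centre of the tip; z: from tip to head. From the tip: shank 16 mm across to 25 mm (the first 8 mm a cone, 8 mm across at the tip), collar 34 mm across to 31 mm, stem 16 mm across to 65 mm, head to 111 mm.
- pin_head (a point): Centre of the pin's square yellow head, 88 mm from the tip; the head is 24 x 24 x 46 mm, its sides square to the pin's x and y. Fully home in the hole, the collar rests on the black plate and the tip is 25 mm below the plate's surface.
- rack: Dark wooden block, 50 mm (x) by 166 mm (y) by 35 mm high, fixed; origin at the centre of its underside. Three sockets 19 mm across, 30 mm deep, at y = -58, 0 and 58 mm, hold the pin and two modelling tools in any order.
- brush: Flat glaze brush, 170 mm long, 50 to 100 g, lying on the table. Origin: centre of its underside, at half its length; x: from handle to bristles. Round wooden handle 20 mm thick, x -85 to 0 mm; copper ferrule 42 mm wide, 20 mm high, x -5 to 35 mm; grey stiff bristles 39 mm wide, 15 mm thick, to x = 85 mm. All centred 10 mm above its underside.
- brush_tip (a point): The end of the brush's bristles, 85 mm from the middle of the brush, 10 mm above its underside.
- pad: Blue flat silhouette of the brush (179 mm long, 1 mm thick, look only) on the floor of one of the tray's two compartments: the brush goes there. Origin: centre of the compartment, on its floor, 5 mm above the table; x: along the compartment from the narrow handle end to the wide bristle end; z up.
- tray: Grey tray fixed to the table, 206 mm (x) by 166 mm (y) by 27 mm high; origin at the centre of its underside. A divider along x parts two compartments, centred at y = -40 and +40 mm, each about 196 by 75 mm inside. Walls and divider 5 mm thick; the walls rise 22 mm, the divider 19 mm above the floor.
- spatula: Bystander: spatula, 185 mm, lying in the other compartment of the tray; origin at the centre of its underside.
- toolblue: Bystander: modelling tool with a blue round handle, standing in the rack, its top 88 mm above the table, up to 28 mm across; origin at its lower end.
- toolred: Bystander: modelling tool with a red round handle, otherwise like the blue one; origin at its lower end.
- cup: Bystander: unfired cup, 72 mm across, 85 mm high; origin under its centre.
- jar: Bystander: amber jar with a red lid, 64 mm across, 85 mm high; origin under its centre.
- bowl: Bystander: white bowl, 100 mm across, 50 mm high; origin under its centre.
- turtle: Bystander: small white clay turtle, 70 mm long, 34 mm high; origin under its centre.
Not all that is in view belongs to the job. Leave any turquoise look-alike of the pin alone. Leave any red look-alike of the brush alone.

How it is judged:
By the outcome, as a careful person would: the job done as asked, in the order asked, and still so for the second after the job is handed in, with the robot touching nothing.
It also fails if it takes over 64 s, if anything falls off the work surface, if the arm or the gripper's body presses on something with over 40 N, if the wrist force passes 120 N, or if a joint passes its speed limit or range.

## Robot

A 6-joint arm with a two-finger parallel gripper is mounted at the origin on the work surface. World frame = base frame: x ahead of the robot, y to its left, z up, the work surface at z = 0. Lengths are in m, angles in rad, forces in N, time in s.
With the tool pointing down it reaches from about 0.35 to 0.975 m from the base axis. Payload 4.9 kg.
Tool frame: the origin (TCP) lies on the centre line of the jaws, within the pads' length; the fingertips stand 17 mm ahead of it and the grasp point (between the pads) lies 2 mm behind it (ctrl.tcp_to_tips is the x of the fingertips in the tool frame, in m); x points along the fingers, z is the direction in which the jaws open and shut, and the axes are right-handed (so a half turn about x gives the same grasp; the last joint's range is limited). The gripper opens to 85 mm and grips with 20 to 120 N. Pads are 22 mm wide; open, the fingers measure 114 mm over their backs; the gripper's body (76 mm by 85 mm) begins 54 mm behind the grasp point. The pads swing forward as they close: fully open they stand 13 mm farther back than shut.
Start: joints at [1.172, 0.053, 1.613, -0, 1.476, -0.119], TCP at [0.173, 0.601, 0.248] pointing down, gripper open.
Joint ranges: [-3.01, 3.01], [-1.01, 2.22], [0.06, 2.58], [-1.02, 4.17], [0.09, 2.62], [-3.14, 3.14]. Speed limits (rad/s): [2.57, 2.57, 3.14, 3.14, 3.14, 3.14].

## Interface

Orientations are given as a rotation vector (axis times angle).
In Python, from station import ctrl, cams, finder gives the robot as it stands.
- The arm moves only by the tool step_arm, never from a script. Its argument "moves" is a list of rows, each a list of 3 entries, a list of its own where there are three numbers: the shift along the tool's x, y, z in cm, then the turn, a rotation vector about the tool's x, y, z in degrees, then the opening, from 0 (shut) to 1 (fully open). A call has exactly 10 rows; each row is the pose to reach, as a shift and turn from the pose measured when the call began, along the tool's axes at that moment; what a row does not reach only later rows make up. A row lasts 1/12 s, in which the tool goes at most 41.7 mm and 7.16 degrees, less where a joint would pass 70% of its speed; a pose out of reach is approached as far as the arm can. A call with a gripper value outside its range is refused whole. The fingers move at their own pace and stop on an object; "grip_force" is the grip in N (left out, the last holds). Time passes only in rows, so rows that repeat a pose let the fingers close, or fill a call up. It gives the time, the measured TCP pose, the force and the opening at its end, in the units of the state.
- ctrl.get_obs(): the state, without advancing time (a new reading comes with each control period).
- cams.get_image(name): name is "scene" or "side" or "wrist"; returns a dict with "pixels" (420x560x3 uint8, blue, green, red), "fx", "fy", "cx", "cy" (pixels), "position" and "attitude" of the camera in the world. Camera axes: x right, y up, looking along -z (the intrinsics and any distortion apply to the point x, -y, -z); pixel columns grow to the right and rows downward; lengths in m; the calibration is good to about 2 mm. A picture is of the moment at which its call begins. There is no depth.
- ctrl.finish_job(): hands the job in, once; it reports no verdict.
Trained networks look in the newest picture that a camera, given by its name, has taken for a name from the list of things; names that differ only in an ending like _2 or _b are one class to them, and where a whole thing is asked for, a point or a joint stands for the part that bears it (a point fixed in the world has none). Each returns a list of dicts, best first, with "conf" (0 to 1); they miss things now and then, are a little off and sometimes report something else, mostly with a low value. They report only what shows in the picture. A call takes as long as a camera call. They do not tell look-alikes from the thing itself.
- finder.find_in(camera, name): "at" ([column, row] in pixels, amid what is visible of it).
- finder.regions_of(camera, name): "region" (420x560 bool, what is visible of it) and "at" ([column, row] in pixels, amid what is visible of it).
- finder.tip_of(camera, name): "at" ([column, row] in pixels: a listed point, or the origin of a listed thing).
The state is a dict: "t": time; "q": joint angles; "dq": joint speeds; "effort": joint torques, N m; "tool_pos": TCP position; "tool_rot": TCP orientation; "contact_force": force on the tool from outside, world axes, zero at the start; "wrist_torque": the same for the moment, N m; "opening": finger opening in m.
Only numpy, scipy, OpenCV 4.12 (cv2) and the standard library are available. Lean on these libraries where they do the work, as an engineer would, in place of code of your own. Each camera call takes 0.05 s, during which the arm holds its last target. There are 200 camera calls.

## Working session

There is one attempt and no reset: what is moved stays moved. The work goes in short steps, Python scripts to look and compute and a tool call to move; the robot and the scene stay as the last step left them, time stands still between calls to the robot, and variables do not carry over. Pictures are saved under pics/ and viewed, on a budget of 10 in all, crops included, one or two more only if the job needs it, and the job is handed in when it is done.

Besides the shell and the picture viewer there is one more tool, called after "Emit:" by a JSON object that holds its "name" and its "arguments", one argument or row to a line. step_arm: Moves the arm, as the interface text tells. Its arguments: {"type":"object","properties":{"moves":{"type":"array"},"grip_force":{"type":"number"}},"required":["moves"]}

```bash
ls; mkdir -p pics; cat > h.py <<'E'
import numpy as np, cv2
from scipy.spatial.transform import Rotation as R
from station import ctrl, cams, finder
def att(im):
    a=np.array(im['attitude'],float)
    return a if a.shape==(3,3) else (R.from_rotvec(a).as_matrix() if a.size==3 else R.from_quat(a).as_matrix())
def ray(im,p):
    d=np.array([(p[0]-im['cx'])/im['fx'],-(p[1]-im['cy'])/im['fy'],-1.])
    return np.array(im['position']),att(im)@d
def onz(im,p,z):
    o,d=ray(im,p); return o+d*(z-o[2])/d[2]
def proj(im,P):
    c=att(im).T@(np.array(P)-im['position']); return np.array([im['cx']+im['fx']*c[0]/-c[2],im['cy']-im['fy']*c[1]/-c[2]])
def tri(a,pa,b,pb):
    o,d=ray(a,pa);q,e=ray(b,pb);d/=np.linalg.norm(d);e/=np.linalg.norm(e)
    s=np.linalg.lstsq(np.c_[d,-e],q-o,rcond=None)[0]
    x,y=o+s[0]*d,q+s[1]*e; return (x+y)/2,np.linalg.norm(x-y)
E
python3 - <<'E'
from h import *
np.set_printoptions(precision=3,suppress=True)
ims={}
for c in ['scene','side','wrist']:
    im=cams.get_image(c); ims[c]=im
    print(c,{k:v for k,v in im.items() if k!='pixels'})
    cv2.imwrite(f'pics/a_{c}.png',im['pixels'])
    for n in ['pin_head','pin','brush','brush_tip','pad','deck','rack','tray','spatula']:
        print(n,[(np.round(r['at']),round(r['conf'],2)) for r in finder.tip_of(c,n)][:3])
np.save('ims.npy',ims)
cv2.imwrite('pics/both.png',np.vstack([ims['scene']['pixels'],ims['side']['pixels']])[:, :])
print(ctrl.get_obs())
E
```

```text
pics
scene {'fx': 404.6921019670502, 'fy': 404.6921019670502, 'cx': 277.7145175028806, 'cy': 209.21388734043325, 'position': array([ 1.007, -0.558,  0.976]), 'attitude': array([0.651, 0.26 , 0.755])}
pin_head [(array([308., 212.]), 0.74), (array([323., 242.]), 0.72)]
pin [(array([317., 257.]), 0.82), (array([308., 230.]), 0.68), (array([291., 321.]), 0.29)]
brush [(array([264., 224.]), 0.76), (array([304., 131.]), 0.71), (array([129., 239.]), 0.62)]
brush_tip [(array([274., 243.]), 0.73), (array([284., 135.]), 0.71), (array([292., 320.]), 0.23)]
pad [(array([196., 284.]), 0.88)]
deck [(array([370., 156.]), 0.61)]
rack [(array([328., 249.]), 0.63)]
tray [(array([210., 284.]), 0.87), (array([331., 246.]), 0.31)]
spatula [(array([224., 286.]), 0.58)]
side {'fx': 389.85765986458136, 'fy': 389.85765986458136, 'cx': 274.9245658196221, 'cy': 216.41721205622483, 'position': array([ 0.398, -0.802,  0.861]), 'attitude': array([ 0.796, -0.067, -0.114])}
pin_head [(array([332., 215.]), 0.81), (array([294., 211.]), 0.49), (array([340., 189.]), 0.33)]
pin [(array([325., 240.]), 0.67), (array([294.
[... 385 characters left out ...]
, 'fy': 313.7705087110912, 'cx': 279.4461358493735, 'cy': 208.15104059096268, 'position': array([0.105, 0.619, 0.374]), 'attitude': array([-0.236, -0.178,  1.283])}
pin_head []
pin []
brush [(array([111., 274.]), 0.72)]
brush_tip []
pad []
deck []
rack []
tray []
spatula []
{'t': 1.5, 'q': array([ 1.172,  0.053,  1.613,  0.   ,  1.476, -0.119]), 'dq': array([ 0.001,  0.001,  0.001,  0.001, -0.   , -0.   ]), 'effort': array([  0.   , -39.368, -37.045,  -0.   ,   0.001,   0.   ]), 'tool_pos': array([0.173, 0.601, 0.248]), 'tool_rot': array([-1.001,  1.329,  1.001]), 'contact_force': array([-0.37 ,  0.345, -0.021]), 'wrist_torque': array([-0.005, -0.043,  0.027]), 'opening': 0.0849770311123418}
```

View pics/a_scene.png

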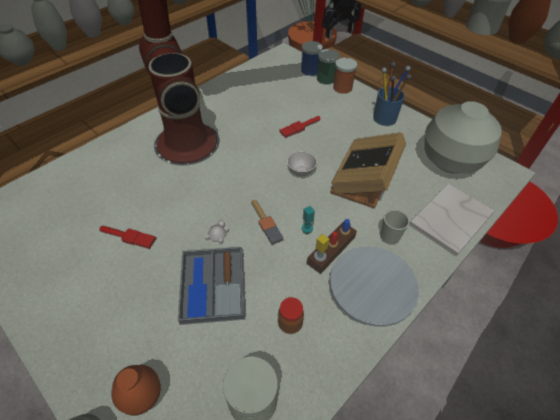

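View pics/a_side.png

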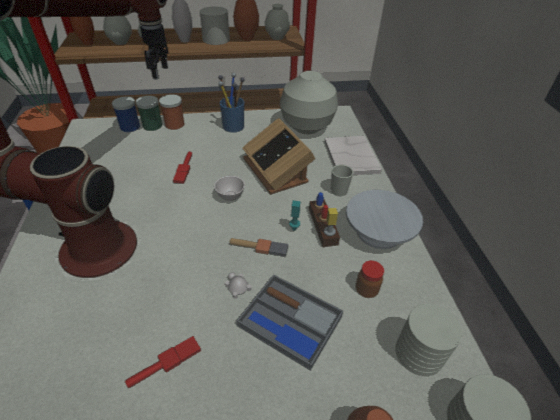

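Scene picture: the yellow-headed pin is at scene (323,242) / side (332,215) in the rack. The turquoise look-alike is at scene (308,212) / side (294,211). The wooden brush is at scene (268,222) / side (258,246). The red look-alikes are at scene (300,127) and (129,237). The tray with the blue silhouette is at scene (197,285), and the board is at scene (370,160).

```bash
python3 - <<'E'
from h import *
np.set_printoptions(precision=4,suppress=True)
ims=np.load('ims.npy',allow_pickle=True).item(); a,b=ims['scene'],ims['side']
print('pinhead',tri(a,[323,242],b,[332,215]), onz(a,[323,242],.098),onz(b,[332,215],.098))
print('deck',tri(a,[370,156],b,[274,150]),onz(a,[370,156],.088),onz(b,[274,150],.088))
print('rack',onz(a,[331,247],.035),onz(b,[323,225],.035))
def best(c,n,near):
    return min(finder.regions_of(c,n),key=lambda r:np.hypot(*(np.array(r['at'])-near)))['region']
for n,z,nr in [('brush',.012,{'scene':[266,222],'side':[258,246]}),('pad',.006,{'scene':[196,284],'side':[282,330]}),('tray',.027,{'scene':[210,284],'side':[288,319]}),('rack',.035,{'scene':[330,248],'side':[323,225]}),('deck',.088,{'scene':[370,156],'side':[274,150]}),('pin_head',.1,{'scene':[323,242],'side':[332,215]})]:
    for c in ['scene','side']:
        im=cams.get_image(c)
        try: m=best(c,n,nr[c])
        except Exception as e: print(n,c,e); continue
        ys,xs=np.nonzero(m)
        P=np.array([onz(im,[x,y],z)[:2] for x,y in zip(xs,ys)],np.float32)
        r=cv2.minAreaRect(P)
        w,v=np.linalg.eigh(np.cov(P.T)); u=v[:,1]; t=(P-P.mean(0))@u
        print(n,c,len(xs),'mean',P.mean(0),'rect',np.round(r[0],3),np.round(r[1],3),round(r[2],1),'axis deg',round(np.degrees(np.arctan2(u[1],u[0])),1),'ends',P[t.argmin()],P[t.argmax()])
a=cv2.resize(a['pixels'][110:310,230:420],None,fx=4,fy=3.0,interpolation=3)
cv2.imwrite('pics/crop1.png',cv2.resize(ims['scene']['pixels'][120:280,240:410],(638,600),interpolation=3))
E
```

```text
pinhead (array([ 0.6707, -0.0418,  0.0998]), np.float64(0.00012974277252301238)) [ 0.6699 -0.0406  0.098 ] [ 0.6713 -0.0401  0.098 ]
deck (array([0.5518, 0.3278, 0.0775]), np.float64(0.0071658324573618554)) [0.5546 0.3221 0.088 ] [0.5505 0.3069 0.088 ]
rack [ 0.6725 -0.0004  0.035 ] [ 0.6573 -0.0161  0.035 ]
brush scene 543 mean [ 0.478 -0.061] rect [ 0.463 -0.055] [0.047 0.178] 66.9 axis deg 159.9 ends [ 0.5423 -0.0951] [ 0.3783 -0.025 ]
brush side 592 mean [ 0.4704 -0.0579] rect [ 0.458 -0.053] [0.054 0.171] 70.9 axis deg 161.4 ends [ 0.5411 -0.0737] [ 0.3769 -0.0239]
pad scene 884 mean [ 0.5021 -0.3424] rect [ 0.491 -0.332] [0.05  0.177] 49.9 axis deg 139.5 ends [ 0.5549 -0.3932] [ 0.4167 -0.2831]
pad side 1086 mean [ 0.499  -0.3415] rect [ 0.487 -0.331] [0.048 0.179] 50.0 axis deg 139.9 ends [ 0.5483 -0.3974] [ 0.4121 -0.2814]
tray scene 2678 mean [ 0.5136 -0.3053] rect [ 0.521 -0.306] [0.166 0.217] 50.2 axis deg 135.1 ends [ 0.5567 -0.4305] [ 0.4855 -0.1812]
tray side 3605 mean [ 0.5017 -0.3066] rect [ 0.511 -0.306] [0.181 0.212] 50.2 axis deg 132.7 ends [ 0.5388 -0.4368] [ 0.4848 -0.1758]
rack scene 679 mean [ 0.6814 -0.0091] rect [0.673 0.002] [0.06  0.184] 1.7 axis deg 89.1 ends [ 0.6704 -0.0896] [0.6791 0.0946]
rack side 577 mean [ 0.6525 -0.0252] rect [ 0.66  -0.004] [0.064 0.195] 3.9 axis deg 100.0 ends [ 0.6675 -0.1008] [0.6423 0.0927]
deck scene 2579 mean [0.5772 0.2902] rect [0.566 0.306] [0.167 0.354] 19.9 axis deg 98.8 ends [0.579 0.124] [0.5575 0.491 ]
deck side 1854 mean [0.567  0.2805] rect [0.559 0.307] [0.206 0.362] 19.8 axis deg 91.4 ends [0.5342 0.1053] [0.5878 0.5093]
pin_head scene 284 mean [ 0.6799 -0.0604] rect [ 0.681 -0.06 ] [0.033 0.08 ] 34.3 axis deg 121.6 ends [ 0.6999 -0.0949] [ 0.6599 -0.0253]
pin_head side 315 mean [ 0.6604 -0.065 ] rect [ 0.661 -0.063] [0.115 0.033] 71.0 axis deg 70.9 ends [ 0.6368 -0.1156] [ 0.684  -0.0103]
```

View pics/crop1.png

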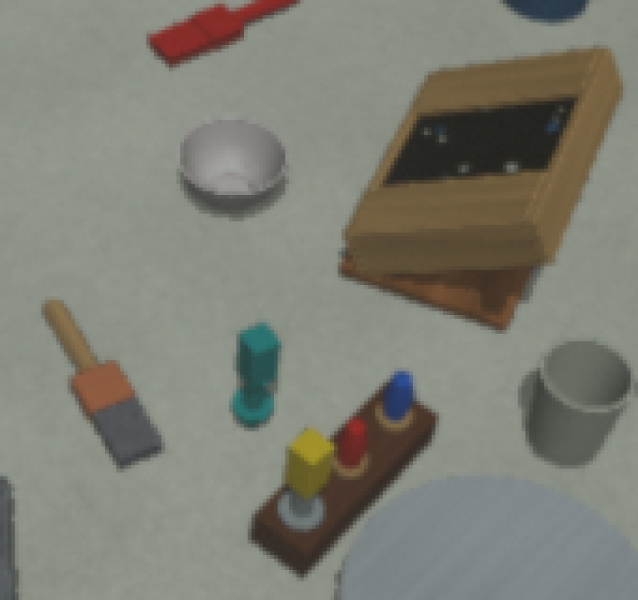

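Crop: the yellow square head is at crop (310,465), at the near end of the rack in front of the red and blue tools. The turquoise twin stands free at crop (257,370). The brush has a wooden handle and copper ferrule, with its bristles at crop (125,435). The black plate spans crop (385..578, 97..183).

```bash
cat >> h.py <<'E'
from scipy.optimize import least_squares
np.set_printoptions(precision=4,suppress=True)
def down(jaw_deg, tilt_dir=None):
    z=np.array([np.cos(np.radians(jaw_deg)),np.sin(np.radians(jaw_deg)),0]);x=np.array([0,0,-1.])
    return np.c_[x,np.cross(z,x),z]
def mv(p,Rt,o=None):
    o=o or ctrl.get_obs(); R0=R.from_rotvec(o['tool_rot']).as_matrix()
    s=R0.T@(np.array(p)-o['tool_pos'])*100; r=np.degrees(R.from_matrix(R0.T@Rt).as_rotvec())
    print('move cm',np.round(s,2),'deg',np.round(r,1),'norms',round(np.linalg.norm(s),1),round(np.linalg.norm(r),1))
def deckR(yaw):
    c,s=np.cos(yaw),np.sin(yaw);t=np.radians(30)
    x=np.array([c*np.cos(t),s*np.cos(t),np.sin(t)]);z=np.array([-c*np.sin(t),-s*np.sin(t),np.cos(t)])
    return np.c_[x,np.cross(z,x),z]
E
python3 - <<'E'
from h import *
ims=np.load('ims.npy',allow_pickle=True).item(); a,b=ims['scene'],ims['side']
red=onz(a,[334.6,233.3],.086);blue=onz(a,[347.1,220],.086);print('red',red,'blue',blue)
# deck fit: black mask corners in both
def quad(im,c,w=60):
    px=im['pixels'].astype(int); m=(px.max(2)<60).astype(np.uint8)
    k=np.zeros_like(m);x,y=c;k[y-w:y+w,x-w:x+w]=1;m=cv2.morphologyEx(m*k,cv2.MORPH_CLOSE,np.ones((5,5)))
    n,l,st,ce=cv2.connectedComponentsWithStats(m); i=1+np.argmax(st[1:,4]); print(st[i],ce[i])
    h=cv2.convexHull(np.argwhere(l==i)[:,::-1].astype(np.int32)); 
    for e in np.linspace(1,15,80):
        q=cv2.approxPolyDP(h,e,True)
        if len(q)<=4: break
    return q[:,0].astype(float)
Q=[(im,quad(im,c)) for im,c in [(a,(367,158)),(b,(276,150))]]
for im,q in Q: print(q)
def model(p,im):
    D=deckR(p[2]);return np.array([proj(im,np.array([p[0],p[1],.088])+D@[sx*.076,sy*.052,0]) for sx,sy in [(1,1),(1,-1),(-1,-1),(-1,1)]])
def res(p):
    o=[]
    for im,q in Q:
        m=model(p,im); j=[np.argmin(np.hypot(*(q-v).T)) for v in m]; o.append((m-q[j]).ravel())
    return np.concatenate(o)
best=min((least_squares(res,[.555,.315,y],loss='soft_l1') for y in np.radians([0,15,30,45,60])),key=lambda r:r.cost)
print('deck',best.x,np.degrees(best.x[2]),best.cost,best.fun.round(1))
ax=np.degrees(np.arctan2(*(blue-np.array([.6705,-.0415,0]))[1::-1]));print('rack axis',ax)
for j in (ax-90,ax+90):
    print(j);mv([.67,-.041,.25],down(j))
E
```

```text
red [0.6688 0.0104 0.086 ] blue [0.664  0.0702 0.086 ]
[343 146  50  23 721] [368.2427 157.2746]
[216  90  68  40 929] [245.3961  99.4553]
[[392. 146.]
 [385. 164.]
 [343. 168.]
 [352. 151.]]
[[283.  94.]
 [280. 103.]
 [223. 127.]
 [219.  90.]]
deck [0.5017 0.4052 0.4306] 24.674153850682618 182.59629571778166 [  5.4 -23.9  -0.2  -4.2  -4.5  -1.3   2.7 -20.2 -14.6  11.6   0.6  24.7
  25.5  29.6  11.7  15.3]
rack axis 93.31964864298253
3.3196486429825285
move cm [ -0.17 -65.53 -47.94] deg [70.7 -0.   0. ] norms 81.2 70.7
183.31964864298254
move cm [ -0.17 -65.53 -47.94] deg [-109.3   -0.    -0. ] norms 81.2 109.3
```

Emit:
{"name": "step_arm", "arguments": {
  "moves": [
    [[0, -65.5, -47.9], [70.7, 0, 0], 1],
    [[0, -65.5, -47.9], [70.7, 0, 0], 1],
    [[0, -65.5, -47.9], [70.7, 0, 0], 1],
    [[0, -65.5, -47.9], [70.7, 0, 0], 1],
    [[0, -65.5, -47.9], [70.7, 0, 0], 1],
    [[0, -65.5, -47.9], [70.7, 0, 0], 1],
    [[0, -65.5, -47.9], [70.7, 0, 0], 1],
    [[0, -65.5, -47.9], [70.7, 0, 0], 1],
    [[0, -65.5, -47.9], [70.7, 0, 0], 1],
    [[0, -65.5, -47.9], [70.7, 0, 0], 1]
  ]
}}

```text
t: 3.53
tool_pos: [0.4288, 0.2697, 0.2487]
tool_rot: [-0.04, 1.569, 0.041]
contact_force: [1.3, 0.3, 0.5]
opening: 0.0851
```

```bash
python3 - <<'E'
from h import *
o=ctrl.get_obs();print(o['t'],o['tool_pos'],o['q']);mv([.67,-.041,.23],down(3.3))
ims=np.load('ims.npy',allow_pickle=True).item(); a,b=ims['scene'],ims['side']
def quad(im,c,w):
    px=im['pixels'].astype(int); m=(px.max(2)<65).astype(np.uint8)
    k=np.zeros_like(m);x,y=c;k[y-w:y+w,x-w:x+w]=1;m=cv2.morphologyEx(m*k,cv2.MORPH_CLOSE,np.ones((5,5)))
    n,l,st,ce=cv2.connectedComponentsWithStats(m); i=l[y,x]; print(st[i],ce[i])
    h=cv2.convexHull(np.argwhere(l==i)[:,::-1].astype(np.int32)); 
    for e in np.linspace(1,15,80):
        q=cv2.approxPolyDP(h,e,True)
        if len(q)<=4: break
    return q[:,0].astype(float)
Q=[(im,quad(im,c,w)) for im,c,w in [(a,(367,158),45),(b,(276,148),38)]]
for im,q in Q: print(q.tolist())
def model(p,im):
    D=deckR(p[2]);return np.array([proj(im,np.array([p[0],p[1],.088])+D@[sx*.076,sy*.052,0]) for sx,sy in [(1,1),(1,-1),(-1,-1),(-1,1)]])
def res(p,Q=Q):
    o=[]
    for im,q in Q:
        m=model(p,im); j=[np.argmin(np.hypot(*(q-v).T)) for v in m]; o.append((m-q[j]).ravel())
    return np.concatenate(o)
for QQ in (Q,Q[:1],Q[1:]):
  best=min((least_squares(res,[.555,.315,y],loss='soft_l1',args=(QQ,)) for y in np.radians([0,15,30,45,60])),key=lambda r:r.cost)
  print('deck',best.x,np.degrees(best.x[2]),best.cost,best.fun.round(1))
E
```

```text
3.5333 [0.4288 0.2697 0.2487] [ 0.4143 -0.2372  1.8832  0.0001  1.4945  0.3631]
move cm [  1.88 -32.26  22.5 ] deg [-0.4  0.1 -0. ] norms 39.4 0.4
[343 146  50  23 734] [368.1689 157.3025]
[ 244  129   55   57 1074] [270.4711 153.2858]
[[392.0, 146.0], [385.0, 164.0], [343.0, 168.0], [352.0, 151.0]]
[[298.0, 142.0], [265.0, 185.0], [244.0, 159.0], [285.0, 129.0]]
deck [0.5508 0.3072 0.3732] 21.384068406399543 30.282315465653323 [  1.3  -1.8   0.2   1.7  -3.3   2.9  -2.7  -0.4  -1.4  -0.6   0.9   1.2
  -0.9 -12.5   6.5  -2.7]
deck [0.5512 0.3133 0.3096] 17.738385847331504 6.841315506538734 [ 3.2 -1.5  0.   1.3 -2.5  0.8 -0.1 -1.7]
deck [0.5457 0.2986 0.46  ] 26.358490123115626 17.866579688206727 [ -4.5   0.3   0.1   1.5  -0.1 -10.4   4.9   0. ]
```

Emit:
{"name": "step_arm", "arguments": {
  "moves": [
    [[1.9, -32.3, 22.5], [0, 0, 0], 0.6],
    [[1.9, -32.3, 22.5], [0, 0, 0], 0.6],
    [[1.9, -32.3, 22.5], [0, 0, 0], 0.6],
    [[1.9, -32.3, 22.5], [0, 0, 0], 0.6],
    [[1.9, -32.3, 22.5], [0, 0, 0], 0.6],
    [[1.9, -32.3, 22.5], [0, 0, 0], 0.6],
    [[1.9, -32.3, 22.5], [0, 0, 0], 0.6],
    [[1.9, -32.3, 22.5], [0, 0, 0], 0.6],
    [[1.9, -32.3, 22.5], [0, 0, 0], 0.6],
    [[1.9, -32.3, 22.5], [0, 0, 0], 0.6]
  ]
}}

```text
t: 4.37
tool_pos: [0.6718, -0.0455, 0.2292]
tool_rot: [-0.039, 1.569, 0.037]
contact_force: [-0.2, 0.1, 0.3]
opening: 0.051
```

```bash
python3 - <<'E'
from h import *
im=cams.get_image('wrist');o=ctrl.get_obs();print(o['tool_pos'],im['position'])
print([(r['at'],r['conf']) for r in finder.tip_of('wrist','pin_head')])
px=im['pixels'];hsv=cv2.cvtColor(px,cv2.COLOR_BGR2HSV)
m=cv2.inRange(hsv,(20,120,90),(35,255,255))
n,l,st,ce=cv2.connectedComponentsWithStats(m)
i=1+np.argmax(st[1:,4]);print(st[i],ce[i],'max V',hsv[...,2][l==i].max())
ys,xs=np.nonzero(l==i)
V=hsv[...,2][ys,xs];print(np.percentile(V,[5,25,50,75,95]))
cv2.imwrite('pics/w1.png',px); np.save('w1.npy',im)
x,y,w,h=st[i][:4];c=px[max(0,y-20):y+h+20,max(0,x-20):x+w+20]
H=420; c=cv2.resize(c,(int(c.shape[1]*H/c.shape[0]),H),interpolation=3)
v=np.hstack([px,c]);s=min(1,800/v.shape[1]);cv2.imwrite('pics/w1.png',cv2.resize(v,None,fx=s,fy=s,interpolation=3));print(v.shape,x,y,w,h)
E
```

```text
[ 0.6727 -0.0472  0.2288] [0.6676 0.0231 0.3548]
[([164.2, 133.7], 0.97), ([274.7, 202.4], 0.63)]
[ 259  184   32   41 1169] [275.0385 204.621 ] max V 222
[ 99. 119. 218. 219. 220.]
(420, 933, 3) 259 184 32 41
```

View pics/w1.png

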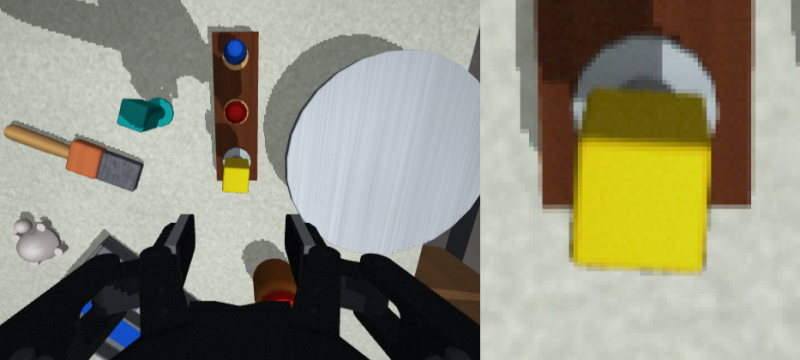

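The wrist view shows the yellow pin head at about (275,204), with the red and blue tools behind it. The brush is at the left with its bristles pointing right. The head's sides are nearly aligned with the jaws.

```bash
python3 - <<'E'
from h import *
im=np.load('w1.npy',allow_pickle=True).item()
hsv=cv2.cvtColor(im['pixels'],cv2.COLOR_BGR2HSV)
m=cv2.inRange(hsv,(20,120,165),(35,255,255))
ys,xs=np.nonzero(m);P=np.array([onz(im,[x,y],.121)[:2] for x,y in zip(xs,ys)],np.float32)
r=cv2.minAreaRect(P);print('head top',r)
P=P.mean(0);print(P)
def col(lo,hi,z,name,minA=80):
    m=np.zeros(hsv.shape[:2],np.uint8)
    for l,h in zip(lo,hi): m|=cv2.inRange(hsv,l,h)
    n,l,st,ce=cv2.connectedComponentsWithStats(m)
    for i in range(1,n):
        if st[i,4]>minA: print(name,st[i],ce[i],onz(im,ce[i],z))
col([(100,120,60)],[(125,255,255)],.085,'blue')
col([(0,150,60),(172,150,60)],[(6,255,255),(180,255,255)],.085,'red')
# rack block top
for p in [(212*933/800,32*933/800),(258*933/800,32*933/800),(213*933/800,178*933/800),(258*933/800,178*933/800)]: print('rack corner',onz(im,p,.035))
# brush: tip ends / handle
s=933/800
for n,p in [('handle end',(6,130)),('tip mid',(140,173)),('ferrule mid',(86,158))]: print(n,onz(im,(p[0]*s,p[1]*s),.012))
yaw=r[2]; yaw=(yaw+45)%90-45; print('yaw',yaw)
mv([P[0],P[1],.15],down(yaw)); mv([P[0],P[1],.101],down(yaw))
E
```

```text
head top ((0.6674642562866211, -0.04501442238688469), (0.0228347796946764, 0.023009970784187317), 89.1108169555664)
[ 0.6674 -0.0449]
blue [261  46  27  29 588] [273.8367  59.6276] [0.6611 0.0677 0.085 ]
blue [ 94 351  14  16 116] [100.75  358.431] [ 0.4946 -0.224   0.085 ]
blue [126 372  38  34 710] [144.8944 389.4563] [ 0.5375 -0.2619  0.085 ]
red [262 118  26  27 479] [275.071  129.7328] [0.6645 0.0142 0.085 ]
red [306 339  38  20 352] [327.1392 345.8693] [ 0.7272 -0.1973  0.085 ]
rack corner [0.6347 0.0936 0.035 ]
rack corner [0.6839 0.096  0.035 ]
rack corner [ 0.6393 -0.0687  0.035 ]
rack corner [ 0.6948 -0.066   0.035 ]
handle end [ 0.3755 -0.0252  0.012 ]
tip mid [ 0.5411 -0.0732  0.012 ]
ferrule mid [ 0.4722 -0.0564  0.012 ]
yaw -0.8891830444335938
move cm [ 7.89 -0.   -0.39] deg [3.6 0.  0. ] norms 7.9 3.6
move cm [12.79  0.   -0.39] deg [3.6 0.  0. ] norms 12.8 3.6
```

Emit:
{"name": "step_arm", "arguments": {
  "moves": [
    [[4, 0, -0.4], [3, 0, 0], 0.6],
    [[7.5, 0, -0.4], [3, 0, 0], 0.6],
    [[7.5, 0, -0.4], [3, 0, 0], 0.6],
    [[10, 0, -0.4], [3, 0, 0], 0.6],
    [[12, 0, -0.4], [3, 0, 0], 0.6],
    [[13, 0, -0.4], [3, 0, 0], 0.6],
    [[13, 0, -0.4], [3, 0, 0], 0.6],
    [[13, 0, -0.4], [3, 0, 0], 0],
    [[13, 0, -0.4], [3, 0, 0], 0],
    [[13, 0, -0.4], [3, 0, 0], 0]
  ],
  "grip_force": 60
}}

```text
t: 5.3
tool_pos: [0.6686, -0.045, 0.1015]
tool_rot: [0.004, 1.567, -0.004]
contact_force: [-1.4, 0.2, 2.7]
opening: 0.0235
```

Emit:
{"name": "step_arm", "arguments": {
  "moves": [
    [[0, 0, 0], [0, 0, 0], 0],
    [[0, 0, 0], [0, 0, 0], 0],
    [[0, 0, 0], [0, 0, 0], 0],
    [[-1, 0, 0], [0, 0, 0], 0],
    [[-2, 0, 0], [0, 0, 0], 0],
    [[-4, 0, 0], [0, 0, 0], 0],
    [[-7, 0, 0], [0, 0, 0], 0],
    [[-10, 0, 0], [0, 0, 0], 0],
    [[-13, 0, 0], [0, 0, 0], 0],
    [[-13, 0, 0], [0, 0, 0], 0]
  ],
  "grip_force": 80
}}

```text
t: 6.13
tool_pos: [0.6718, -0.0455, 0.242]
tool_rot: [0.001, 1.553, -0.006]
contact_force: [1.8, -0.4, 0.6]
opening: 0.0231
```

```bash
python3 - <<'E'
from h import *
o=ctrl.get_obs();print(o)
D=deckR(np.radians(20))
c=np.array([.551,.31,.088])
for sgn in (1,-1):
    x=-D[:,2];z=sgn*D[:,1];T=np.c_[x,np.cross(z,x),z]
    mv(c+D@[-.02,0,.25],T)
E
```

```text
{'t': 6.1333, 'q': array([-0.1781,  0.1571,  1.5114,  0.0001,  1.4546, -0.1732]), 'dq': array([ 0.0007,  0.0327,  0.0519, -0.0002, -0.0609,  0.0001]), 'effort': array([  0.0015, -37.9025, -30.9959,  -0.0109,   0.5949,  -0.    ]), 'tool_pos': array([ 0.6718, -0.0455,  0.242 ]), 'tool_rot': array([ 0.0014,  1.5525, -0.0063]), 'contact_force': array([ 1.846 , -0.4305,  0.621 ]), 'wrist_torque': array([ 0.0385, -0.0466,  0.0303]), 'opening': 0.023104687609980152}
move cm [ -5.81  30.54 -25.5 ] deg [-107.4  -28.2  -18.9] norms 40.2 112.7
move cm [ -5.81  30.54 -25.5 ] deg [ 68.3 -17.2  25.7] norms 40.2 75.0
```

```bash
cat >> h.py <<'E'
def deckpose(c,yawdeg,p):
    D=deckR(np.radians(yawdeg)); return np.array(c)+D@np.array(p),np.c_[-D[:,2],D[:,0],-D[:,1]]
E
python3 - <<'E'
from h import *
mv(*deckpose([.551,.31,.088],20,[-.06,0,.19]))
E
```

```text
move cm [  1.38  30.4  -26.07] deg [ 68.3 -17.2  25.7] norms 40.1 75.0
```

Emit:
{"name": "step_arm", "arguments": {
  "moves": [
    [[0, 3, -2.6], [6.8, -1.7, 2.6], 0],
    [[0, 6, -5.2], [13.6, -3.4, 5.1], 0],
    [[0, 9, -7.8], [20.5, -5.2, 7.7], 0],
    [[0, 12, -10.4], [27.3, -6.9, 10.3], 0],
    [[0, 15, -13], [34, -8.6, 12.8], 0],
    [[0.3, 19, -16], [41, -10.3, 15.4], 0],
    [[0.6, 23, -20], [48, -12, 18], 0],
    [[1, 27, -23], [55, -13.8, 20.6], 0],
    [[1.4, 30.4, -26], [61.5, -15.5, 23.1], 0],
    [[1.4, 30.4, -26], [68.3, -17.2, 25.7], 0]
  ]
}}

```text
t: 6.97
tool_pos: [0.4261, 0.244, 0.2242]
tool_rot: [1.097, 1.105, -0.495]
contact_force: [-0.6, -0.1, -2.0]
opening: 0.0233
```

Emit:
{"name": "step_arm", "arguments": {
  "moves": [
    [[0, 0, 0], [0, 0, 0], 0],
    [[0, 0, 0], [0, 0, 0], 0],
    [[0, 0, 0], [0, 0, 0], 0],
    [[0, 0, 0], [0, 0, 0], 0],
    [[0, 0, 0], [0, 0, 0], 0],
    [[0, 0, 0], [0, 0, 0], 0],
    [[0, 0, 0], [0, 0, 0], 0],
    [[0, 0, 0], [0, 0, 0], 0],
    [[0, 0, 0], [0, 0, 0], 0],
    [[0, 0, 0], [0, 0, 0], 0]
  ]
}}

```text
t: 7.8
tool_pos: [0.4263, 0.2438, 0.2241]
tool_rot: [1.097, 1.104, -0.496]
contact_force: [-0.9, 0.5, -2.1]
opening: 0.0232
```

```bash
python3 - <<'E'
from h import *
im=cams.get_image('wrist');o=ctrl.get_obs();print(o['t'],o['tool_pos'],o['contact_force'],o['opening'],o['q'])
mv(*deckpose([.551,.31,.088],20,[-.06,0,.19]))
np.save('w2.npy',im);cv2.imwrite('pics/w2.png',cv2.resize(im['pixels'],(800,600),interpolation=3))
E
```

```text
7.85 [0.4262 0.2439 0.2241] [-0.872  -0.0342 -2.1401] 0.023099435659796223 [ 0.355  -0.5896  2.2241  0.0278  1.037   1.4327]
move cm [-0.13 -0.44 -2.03] deg [ 7.4 -1.7  3. ] norms 2.1 8.1
```

View pics/w2.png

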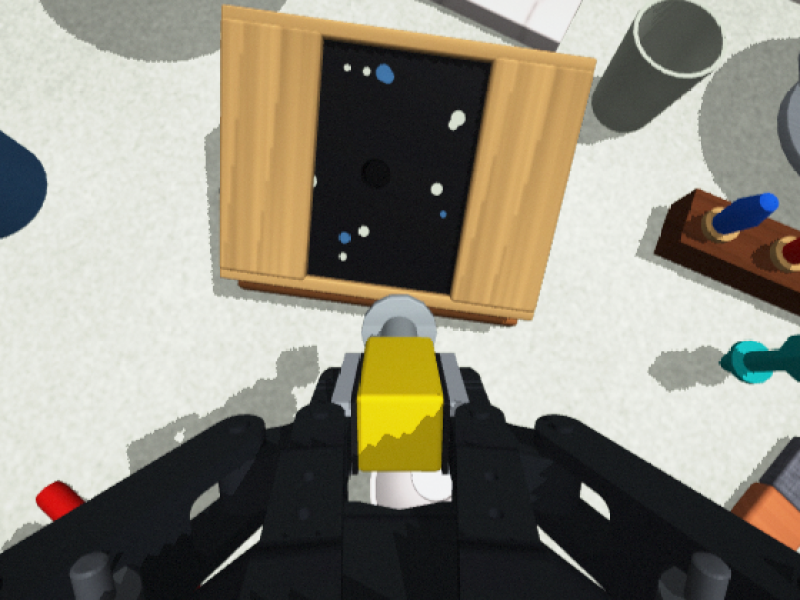

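The wrist view at 800x600 shows the whole black plate, with corners (323,38), (492,60), (450,294) and (307,276). A dark round disc, probably the hole, is at (376,173). The pin is held straight.

```bash
python3 - <<'E'
from h import *
im=np.load('w2.npy',allow_pickle=True).item();s=.7
q=np.array([(323,38),(492,60),(450,294),(307,276)])*s
def model(p): 
    D=deckR(p[2]);c=np.array([p[0],p[1],.088])
    return np.array([proj(im,c+D@[a*.076,b*.052,0]) for a,b in [(1,1),(1,-1),(-1,-1),(-1,1)]])
f=least_squares(lambda p:(model(p)-q).ravel(),[.551,.31,.35]);print(f.x,np.degrees(f.x[2]),f.fun.round(1))
g=cv2.GaussianBlur(cv2.cvtColor(im['pixels'],6),(3,3),0)
y0,x0=121,263;sub=g[y0-14:y0+15,x0-16:x0+17];print(np.round(sub[::3,::2]))
m=(sub<(np.median(sub)+sub.min())/2).astype(np.uint8);n,l,st,ce=cv2.connectedComponentsWithStats(m);i=1+st[1:,4].argmax();print(st[i],ce[i]+[x0-16,y0-14])
h=ce[i]+[x0-16,y0-14]
D=deckR(f.x[2]);c=np.array([*f.x[:2],.088])
for hh in (h,[263.2,121.1]):
    o,d=ray(im,hh);t=((c-o)@D[:,2])/(d@D[:,2]);P=o+t*d;print('hole world',P,'deck',D.T@(P-c))
E
```

```text
[0.5514 0.3084 0.349 ] 19.994963193682665 [ 0.2  0.3 -0.9  1.1  0.2 -0.4  0.7 -1. ]
[[22 21 22 21 22 23 22 22 23 23 22 21 22 23 23 22 23]
 [22 23 22 22 23 22 21 20 20 20 21 22 22 21 22 21 22]
 [21 21 22 23 19 10 13 14 15 13 14 19 23 23 24 24 24]
 [23 21 22 15  7 11 14 14 15 18 17 15 17 23 23 22 24]
 [22 21 20 11  9 15 16 16 15 15 14 15 13 21 24 23 22]
 [21 23 20 12 11 14 15 15 15 14 15 15 15 19 23 24 22]
 [21 21 20 16 11 14 14 15 16 14 15 14 15 21 23 23 22]
 [22 23 21 20 18 14 14 14 14 15 15 16 18 23 23 21 22]
 [21 22 22 21 21 20 18 18 14 14 18 21 22 22 21 24 21]
 [21 22 21 20 21 21 22 21 21 21 22 21 19 21 21 23 22]]
[ 6  5 10 17 58] [255.931  119.1897]
hole world [0.5467 0.3258 0.0889] deck [0.0017 0.018  0.    ]
hole world [0.5484 0.3189 0.0884] deck [0.0009 0.0109 0.    ]
```

```bash
python3 - <<'E'
from h import *
im=np.load('w2.npy',allow_pickle=True).item()
o=ctrl.get_obs();T=R.from_rotvec(o['tool_rot']).as_matrix()
for d in (.060,.0): print(proj(im,o['tool_pos']+T[:,0]*d)/.7)
mv(*deckpose([.5514,.3084,.088],20,[0.001,0.0,.105]))
E
```

```text
[398.6546 330.9902]
[398.2981 397.4439]
move cm [ 8.02  5.98 -0.81] deg [ 7.4 -1.7  3. ] norms 10.0 8.1
```

Emit:
{"name": "step_arm", "arguments": {
  "moves": [
    [[1, 2, -0.2], [4, -1, 1.5], 0],
    [[2, 4, -0.5], [7.4, -1.7, 3], 0],
    [[4, 6, -0.8], [7.4, -1.7, 3], 0],
    [[6, 6, -0.8], [7.4, -1.7, 3], 0],
    [[8, 6, -0.8], [7.4, -1.7, 3], 0],
    [[8, 6, -0.8], [7.4, -1.7, 3], 0],
    [[8, 6, -0.8], [7.4, -1.7, 3], 0],
    [[8, 6, -0.8], [7.4, -1.7, 3], 0],
    [[8, 6, -0.8], [7.4, -1.7, 3], 0],
    [[8, 6, -0.8], [7.4, -1.7, 3], 0]
  ]
}}

```text
t: 8.68
tool_pos: [0.5034, 0.2909, 0.1816]
tool_rot: [1.226, 1.025, -0.544]
contact_force: [-0.6, 0.3, -1.8]
opening: 0.0232
```

```bash
cat >> h.py <<'E'
C=[.5514,.3084,.088]
def st():
    o=ctrl.get_obs();D=deckR(np.radians(20));T=R.from_rotvec(o['tool_rot']).as_matrix()
    print('t',o['t'],'deck tcp mm',D.T@(o['tool_pos']-C)*1000,'tip est',D.T@(o['tool_pos']+T[:,0]*.0905-C)*1000,'F deck',D.T@o['contact_force'],'op',o['opening'])
E
python3 -c "
from h import *
st();mv(*deckpose(C,20,[0.001,0.0,.0905]))"
```

```text
t 8.6833 deck tcp mm [  2.5248  -0.0339 106.5947] tip est [ 2.8465  0.0162 16.0953] F deck [-1.2796  0.5045 -1.3733] op 0.023171922402682912
move cm [ 1.61 -0.16 -0.  ] deg [-0.  -0.  -0.2] norms 1.6 0.2
```

Emit:
{"name": "step_arm", "arguments": {
  "moves": [
    [[0.6, -0.1, 0], [0, 0, 0], 0],
    [[1.1, -0.1, 0], [0, 0, 0], 0],
    [[1.3, -0.1, 0], [0, 0, 0], 0],
    [[1.4, -0.1, 0], [0, 0, 0], 0],
    [[1.5, -0.1, 0], [0, 0, 0], 0],
    [[1.6, -0.1, 0], [0, 0, 0], 0],
    [[1.65, -0.1, 0], [0, 0, 0], 0],
    [[1.7, -0.1, 0], [0, 0, 0], 0],
    [[1.75, -0.1, 0], [0, 0, 0], 0],
    [[1.75, -0.1, 0], [0, 0, 0], 0]
  ]
}}

```text
t: 9.52
tool_pos: [0.5104, 0.2936, 0.1676]
tool_rot: [1.225, 1.026, -0.545]
contact_force: [-13.9, -6.7, 12.5]
opening: 0.023
```

```bash
python3 -c "
from h import *
st();mv(*deckpose(C,20,[0.001,0.011,.0905]))"
```

```text
t 9.5167 deck tcp mm [ 2.0863  0.0946 90.7485] tip est [2.2356 0.1216 0.2486] F deck [-6.9779 -1.5188 18.5174] op 0.023008267919434944
move cm [ 0.02 -0.11 -1.09] deg [-0.  -0.  -0.1] norms 1.1 0.1
```

Emit:
{"name": "step_arm", "arguments": {
  "moves": [
    [[0.1, -0.05, -0.2], [0, 0, 0], 0],
    [[0.1, -0.1, -0.4], [0, 0, 0], 0],
    [[0.1, -0.1, -0.6], [0, 0, 0], 0],
    [[0.15, -0.1, -0.8], [0, 0, 0], 0],
    [[0.15, -0.1, -0.9], [0, 0, 0], 0],
    [[0.2, -0.1, -1.0], [0, 0, 0], 0],
    [[0.3, -0.1, -1.1], [0, 0, 0], 0],
    [[0.3, -0.1, -1.1], [0, 0, 0], 0],
    [[0.4, -0.1, -1.1], [0, 0, 0], 0],
    [[0.4, -0.1, -1.1], [0, 0, 0], 0]
  ]
}}

```text
t: 10.35
tool_pos: [0.5076, 0.3043, 0.1632]
tool_rot: [1.224, 1.026, -0.546]
contact_force: [0.8, 0.1, -1.8]
opening: 0.023
```

```bash
python3 -c "
from h import *
st()"
```

```text
t 10.35 deck tcp mm [ 0.7727 11.0974 86.4249] tip est [ 0.8679 11.1251 -4.075 ] F deck [-0.2417 -0.1887 -1.9152] op 0.022969920920424325
```

The tip has dropped 4 mm with no contact force, so it is in the hole. I'll push it in.

Emit:
{"name": "step_arm", "arguments": {
  "moves": [
    [[0.3, 0, 0], [0, 0, 0], 0],
    [[0.6, 0, 0], [0, 0, 0], 0],
    [[0.8, 0, 0], [0, 0, 0], 0],
    [[1.0, 0, 0], [0, 0, 0], 0],
    [[1.1, 0, 0], [0, 0, 0], 0],
    [[1.2, 0, 0], [0, 0, 0], 0],
    [[1.3, 0, 0], [0, 0, 0], 0],
    [[1.4, 0, 0], [0, 0, 0], 0],
    [[1.5, 0, 0], [0, 0, 0], 0],
    [[1.5, 0, 0], [0, 0, 0], 0]
  ]
}}

```text
t: 11.18
tool_pos: [0.5147, 0.3069, 0.1501]
tool_rot: [1.224, 1.026, -0.546]
contact_force: [1.0, 0.1, -1.8]
opening: 0.0232
```

```bash
python3 -c "
from h import *
st()"
```

```text
t 11.1833 deck tcp mm [ 0.6858 11.114  71.2815] tip est [  0.76    11.1424 -19.2184] F deck [-0.0282 -0.2446 -2.0322] op 0.023212253353482683
```

Emit:
{"name": "step_arm", "arguments": {
  "moves": [
    [[0.2, 0, 0], [0, 0, 0], 0],
    [[0.3, 0, 0], [0, 0, 0], 0],
    [[0.4, 0, 0], [0, 0, 0], 0],
    [[0.5, 0, 0], [0, 0, 0], 0],
    [[0.55, 0, 0], [0, 0, 0], 0],
    [[0.6, 0, 0], [0, 0, 0], 0],
    [[0.65, 0, 0], [0, 0, 0], 0],
    [[0.65, 0, 0], [0, 0, 0], 0],
    [[0.7, 0, 0], [0, 0, 0], 0],
    [[0.7, 0, 0], [0, 0, 0], 0]
  ]
}}

```text
t: 12.02
tool_pos: [0.5174, 0.308, 0.1457]
tool_rot: [1.223, 1.027, -0.547]
contact_force: [-17.1, -7.1, 14.0]
opening: 0.0232
```

```bash
python3 -c "
from h import *
st()"
```

```text
t 12.0167 deck tcp mm [ 1.0976 11.2539 66.0203] tip est [  0.9888  11.2484 -24.4796] F deck [-8.9628 -0.8254 21.3974] op 0.02324783587377908
```

The travel from plate contact is 24.7 mm and it stopped with 21 N on it, so the collar is seated. I'll release and withdraw.

Emit:
{"name": "step_arm", "arguments": {
  "moves": [
    [[0, 0, 0], [0, 0, 0], 0],
    [[0, 0, 0], [0, 0, 0], 0.6],
    [[0, 0, 0], [0, 0, 0], 0.6],
    [[0, 0, 0], [0, 0, 0], 0.6],
    [[-1, 0, 0], [0, 0, 0], 0.6],
    [[-3, 0, 0], [0, 0, 0], 0.6],
    [[-6, 0, 0], [0, 0, 0], 0.6],
    [[-9, 0, 0], [0, 0, 0], 0.6],
    [[-11, -1, 0], [0, 0, 0], 0.8],
    [[-12, -2, 0], [0, 0, 0], 1]
  ]
}}

```text
t: 12.85
tool_pos: [0.4452, 0.2819, 0.2448]
tool_rot: [1.227, 1.023, -0.542]
contact_force: [0.6, -0.7, 0.3]
opening: 0.0737
```

```bash
python3 - <<'E'
from h import *
st();im=cams.get_image('wrist');w=im['pixels'].copy()
p=proj(im,np.array(C)+deckR(np.radians(20))@[.001,.011,.086]);print('expected head top',p)
ok=[(r['at'],r['conf']) for r in finder.tip_of('wrist','pin_head')];print(ok)
s=cams.get_image('side');c=s['pixels'][90:250,170:360]
v=np.hstack([w,cv2.resize(c,(499,420),interpolation=3)]);f=800/v.shape[1];cv2.imwrite('pics/w3.png',cv2.resize(v,None,fx=f,fy=f))
# brush & pad
print('brush tips from wrist1: handle (.3755,-.0252) bristle (.5411,-.0732)')
h=np.array([.3755,-.0252]);t=np.array([.5411,-.0732]);print(np.linalg.norm(t-h),np.degrees(np.arctan2(*(t-h)[::-1])),(h+t)/2)
E
```

```text
t 12.85 deck tcp mm [-15.8538  11.4476 190.1713] tip est [-15.3265  11.5043  99.6728] F deck [ 0.4559 -0.834   0.0352] op 0.07366155485446514
expected head top [279.7722 191.0195]
[([278.8, 187.4], 0.6)]
brush tips from wrist1: handle (.3755,-.0252) bristle (.5411,-.0732)
0.1724162405343534 -16.164499152256916 [ 0.4583 -0.0492]
```

View pics/w3.png

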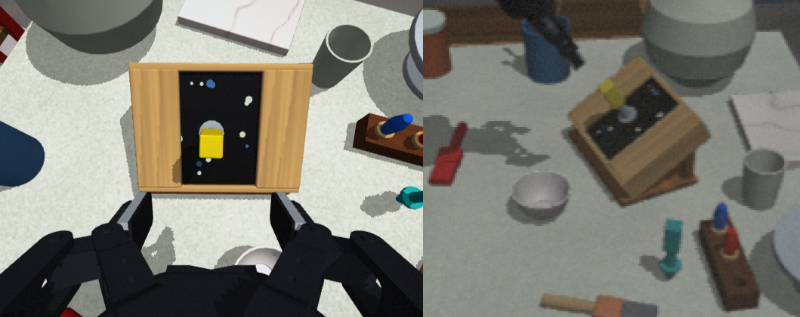

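Picture: the pin stands square on the plate with its collar down, head at about (211,142), released. The other tools look unmoved. Next is the brush.

```bash
python3 - <<'E'
from h import *
print(ctrl.tcp_to_tips,ctrl.get_obs()['q'])
mv([.441,-.044,.19],down(-106.2))
E
```

```text
0.017 [ 0.4479 -0.5125  2.1587 -0.0595  0.9729  1.6897]
move cm [ -1.35 -12.51  30.47] deg [ 35.4  -9.5 -29.1] norms 33.0 46.8
```

Emit:
{"name": "step_arm", "arguments": {
  "moves": [
    [[-1.3, -2, 3], [4, -1, -3], 0.7],
    [[-1.3, -3.5, 6], [8, -2, -6], 0.7],
    [[-1.3, -4.5, 10], [12, -3, -9], 0.7],
    [[-1.3, -6, 14], [17, -4.5, -13], 0.7],
    [[-1.3, -7.5, 18], [22, -6, -17], 0.7],
    [[-1.3, -9, 22], [26, -7, -21], 0.7],
    [[-1.3, -11, 26], [30, -8, -25], 0.7],
    [[-1.3, -12.5, 30], [35.4, -9.5, -29.1], 0.7],
    [[-1.3, -12.5, 30.5], [35.4, -9.5, -29.1], 0.7],
    [[-1.3, -12.5, 30.5], [35.4, -9.5, -29.1], 0.7]
  ]
}}

```text
t: 13.83
tool_pos: [0.4417, -0.047, 0.1877]
tool_rot: [1.417, 1.062, -1.422]
contact_force: [0.1, 0.3, 1.1]
opening: 0.0599
```

```bash
python3 - <<'E'
from h import *
im=cams.get_image('wrist');o=ctrl.get_obs();print(o['t'],o['tool_pos'],o['q'])
np.save('w4.npy',im);mv([.441,-.044,.19],down(-106.2))
for n,P in [('handle end',[.3755,-.0252,.012]),('bristle',[.5411,-.0732,.012]),('centre',[.458,-.049,.02])]: print(n,proj(im,P)/.7)
cv2.imwrite('pics/w4.png',cv2.resize(im['pixels'],(800,600),interpolation=3))
E
```

```text
13.8833 [ 0.4415 -0.0454  0.1882] [-0.2709 -0.3596  2.0816  0.0007  1.4231  1.5862]
move cm [-0.18 -0.09 -0.12] deg [-0.2 -0.   0.2] norms 0.2 0.3
handle end [394.8978 365.3766]
bristle [392.5808 111.8055]
centre [393.5363 251.198 ]
```

View pics/w4.png

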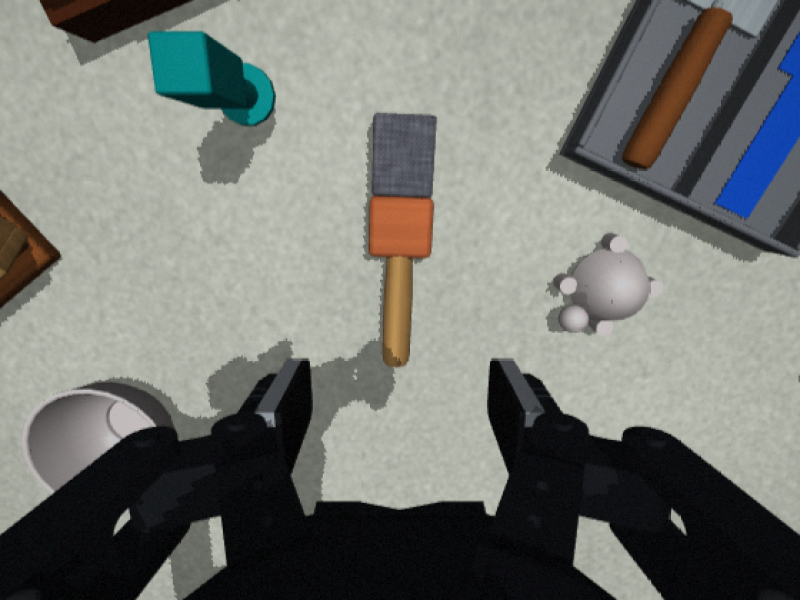

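The brush lies with its handle end at (396,365), ferrule at (370-433, 197-257) and bristle end at (405,113). The silhouette's narrow end is at (735,200), nearer the brush.

```bash
python3 - <<'E'
from h import *
im=np.load('w4.npy',allow_pickle=True).item()
f=lambda p,z:onz(im,np.array(p)*.7,z)
b=(f([375,113],.0175)+f([436,117],.0175))/2; h=f([396,366],.01)
fe=(f([370,254],.02)+f([431,257],.02))/2; ff=(f([374,197],.02)+f([433,199],.02))/2
print(b,h,fe,ff)
d=(b-h)[:2];print('len',np.linalg.norm(d));u=d/np.linalg.norm(d);yaw=np.degrees(np.arctan2(u[1],u[0]))
c1=(b+h)[:2]/2; c2=fe[:2]+u*.005; print('yaw',yaw,'centres',c1,c2)
c=(c1+c2)/2; g=c-u*.018
print('grasp',g)
o=ctrl.get_obs()
mv([*g,.06],down(yaw-90)); mv([*g,.024],down(yaw-90))
# pad
n=f([735,200],.006);print('pad narrow end region',n)
E
```

```text
[ 0.5365 -0.0802  0.0175] [ 0.3739 -0.0256  0.01  ] [ 0.4539 -0.0526  0.02  ] [ 0.4891 -0.065   0.02  ]
len 0.17151182911080945
yaw -18.579539425309402 centres [ 0.4552 -0.0529] [ 0.4587 -0.0542]
grasp [ 0.4399 -0.0478]
move cm [12.82 -0.05  0.28] deg [ 2.2 -0.   0.2] norms 12.8 2.2
move cm [16.42 -0.03  0.28] deg [ 2.2 -0.   0.2] norms 16.4 2.2
pad narrow end region [ 0.4238 -0.2779  0.006 ]
```

Emit:
{"name": "step_arm", "arguments": {
  "moves": [
    [[4, 0, 0.3], [2.2, 0, 0], 0.5],
    [[8, 0, 0.3], [2.2, 0, 0], 0.5],
    [[11, 0, 0.3], [2.2, 0, 0], 0.5],
    [[13.5, 0, 0.3], [2.2, 0, 0], 0.5],
    [[15, 0, 0.3], [2.2, 0, 0], 0.5],
    [[16, 0, 0.3], [2.2, 0, 0], 0.5],
    [[16.5, 0, 0.3], [2.2, 0, 0], 0.5],
    [[16.7, 0, 0.3], [2.2, 0, 0], 0.5],
    [[16.7, 0, 0.3], [2.2, 0, 0], 0.5],
    [[16.7, 0, 0.3], [2.2, 0, 0], 0.4]
  ]
}}

```text
t: 14.72
tool_pos: [0.4413, -0.0481, 0.0224]
tool_rot: [1.444, 1.039, -1.444]
contact_force: [-0.2, -0.7, -0.3]
opening: 0.0346
```

Emit:
{"name": "step_arm", "arguments": {
  "moves": [
    [[0, 0, 0], [0, 0, 0], 0.1],
    [[0, 0, 0], [0, 0, 0], 0],
    [[0, 0, 0], [0, 0, 0], 0],
    [[0, 0, 0], [0, 0, 0], 0],
    [[0, 0, 0], [0, 0, 0], 0],
    [[0, 0, 0], [0, 0, 0], 0],
    [[0, 0, 0], [0, 0, 0], 0],
    [[0, 0, 0], [0, 0, 0], 0],
    [[0, 0, 0], [0, 0, 0], 0],
    [[0, 0, 0], [0, 0, 0], 0]
  ],
  "grip_force": 60
}}

```text
t: 15.55
tool_pos: [0.4426, -0.0484, 0.0241]
tool_rot: [1.446, 1.037, -1.442]
contact_force: [-1.1, 1.1, 6.5]
opening: 0.0165
```

```bash
python3 - <<'E'
from h import *
o=ctrl.get_obs();print(o['t'],o['tool_pos'],o['contact_force'],o['opening'],o['q'])
y=-40.; u=np.array([np.cos(np.radians(y)),np.sin(np.radians(y))])
g=np.array([.489,-.3315])-u*.0175;print(g)
mv([*g,.12],down(y-90))
E
```

```text
15.55 [ 0.4426 -0.0484  0.0241] [-1.0815  1.0577  6.4664] 0.016479015264559044 [-0.277  -0.1228  2.1899  0.0012  1.0729  1.6178]
[ 0.4756 -0.3203]
move cm [-9.6  11.81 24.7 ] deg [21.4 -0.1 -0.1] norms 29.0 21.4
```

The opening is 16.5 mm, less than the 20 mm handle, with upward force, so the grip is above the handle's axis. I'll re-grip lower.

Emit:
{"name": "step_arm", "arguments": {
  "moves": [
    [[0, 0, 0], [0, 0, 0], 0.4],
    [[0, 0, 0], [0, 0, 0], 0.4],
    [[0.3, 0, 0], [0, 0, 0], 0.4],
    [[0.5, 0, 0], [0, 0, 0], 0.4],
    [[0.7, 0, 0], [0, 0, 0], 0.35],
    [[0.8, 0, 0], [0, 0, 0], 0.2],
    [[0.8, 0, 0], [0, 0, 0], 0],
    [[0.8, 0, 0], [0, 0, 0], 0],
    [[0.8, 0, 0], [0, 0, 0], 0],
    [[0.8, 0, 0], [0, 0, 0], 0]
  ]
}}

```text
t: 16.38
tool_pos: [0.4437, -0.0489, 0.0174]
tool_rot: [1.446, 1.036, -1.441]
contact_force: [-2.7, -0.4, 8.6]
opening: 0.0172
```

Emit:
{"name": "step_arm", "arguments": {
  "moves": [
    [[0, 0, 0], [0, 0, 0], 0],
    [[0, 0, 0], [0, 0, 0], 0],
    [[0, 0, 0], [0, 0, 0], 0],
    [[-0.5, 0, 0], [0, 0, 0], 0],
    [[-1, 0, 0], [0, 0, 0], 0],
    [[-2, 0, 0], [0, 0, 0], 0],
    [[-4, 0, 0], [0, 0, 0], 0],
    [[-6, 0, 0], [0, 0, 0], 0],
    [[-8, 0, 0], [0, 0, 0], 0],
    [[-8, 0, 0], [0, 0, 0], 0]
  ]
}}

```text
t: 17.22
tool_pos: [0.4464, -0.0496, 0.1025]
tool_rot: [1.449, 1.028, -1.435]
contact_force: [0.5, -1.5, -0.4]
opening: 0.0169
```

```bash
python3 - <<'E'
from h import *
im=cams.get_image('wrist');o=ctrl.get_obs();print(o['t'],o['tool_pos'],o['contact_force'],o['opening'])
np.save('w5.npy',im)
y=-40.; u=np.array([np.cos(np.radians(y)),np.sin(np.radians(y))])
g=np.array([.489,-.3315])-u*.0175
mv([*g,.12],down(y-90))
cv2.imwrite('pics/w5.png',cv2.resize(im['pixels'],(800,600),interpolation=3))
E
```

```text
17.2667 [ 0.4453 -0.0494  0.1003] [ 0.3276  0.1606 -0.6034] 0.01676765733045231
move cm [-1.89 11.52 24.71] deg [21.4 -0.2 -0.5] norms 27.3 21.4
```

View pics/w5.png

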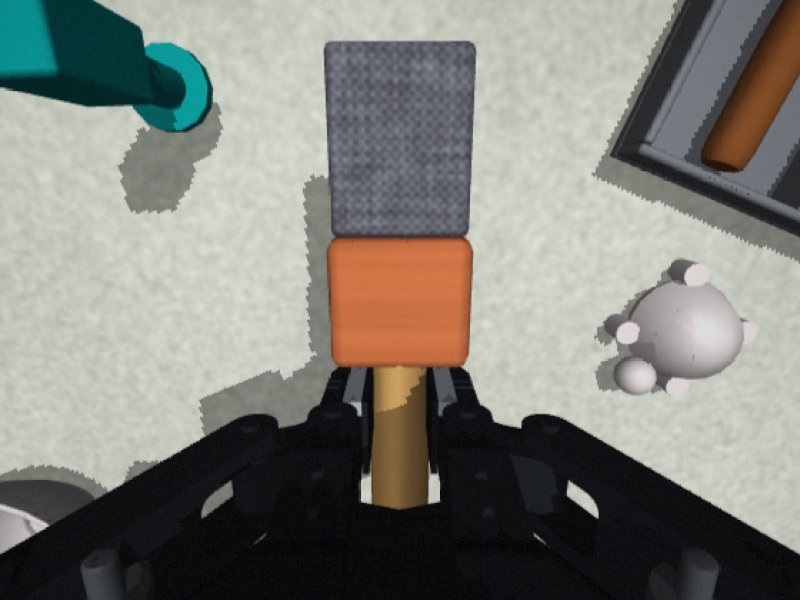

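The brush is held flat and in line with the tool. The rear edge of the ferrule is at row 367 and the bristle end at row 42.

```bash
python3 - <<'E'
from h import *
im=np.load('w5.npy',allow_pickle=True).item();o=ctrl.get_obs()
T=R.from_rotvec(o['tool_rot']).as_matrix();p=np.array(o['tool_pos']);z0=p[2]-.0174
f=lambda q,z:T.T@(onz(im,np.array(q)*.7,z0+z)-p)*1000
L=[('tipL',f([326,43],.0175)),('tipR',f([474,43],.0175)),('ferrule rear',f([400,366],.02)),('ferrule front',f([400,238],.02))]
for l in L: print(*l)
cy=np.mean([L[0][1][1]-85,L[1][1][1]-85,L[2][1][1]+5,L[3][1][1]-35]);print('brush centre ahead of tcp, y mm',cy)
y=-40.; u=np.array([np.cos(np.radians(y)),np.sin(np.radians(y))])
g=np.array([.489,-.3315])-u*cy/1000;print(g)
mv([*g,.10],down(y-90)); mv([*g,.035],down(y-90))
E
```

```text
tipL [  0.8633 101.2167 -18.042 ]
tipR [  0.824  101.2299  20.0643]
ferrule rear [-2.4852 12.438   1.1051]
ferrule front [-2.1218 51.3639  1.0634]
brush centre ahead of tcp, y mm 16.562142358150133
[ 0.4763 -0.3209]
move cm [ 0.11 11.59 24.75] deg [21.4 -0.2 -0.5] norms 27.3 21.4
move cm [ 6.61 11.53 24.75] deg [21.4 -0.2 -0.5] norms 28.1 21.4
```

Emit:
{"name": "step_arm", "arguments": {
  "moves": [
    [[0, 1.5, 3], [2.5, 0, 0], 0],
    [[0, 3, 6], [5, 0, 0], 0],
    [[0, 4.5, 9], [8, 0, 0], 0],
    [[0, 6, 12], [11, 0, 0], 0],
    [[0, 7.5, 15], [14, 0, 0], 0],
    [[0, 9, 18], [17, 0, 0], 0],
    [[0, 10.5, 21], [20, 0, 0], 0],
    [[0, 11.5, 24], [21.4, 0, 0], 0],
    [[0, 11.5, 24.7], [21.4, 0, 0], 0],
    [[0, 11.5, 24.7], [21.4, 0, 0], 0]
  ]
}}

```text
t: 18.1
tool_pos: [0.4745, -0.3215, 0.0997]
tool_rot: [1.709, 0.788, -1.697]
contact_force: [-0.7, 0.9, -1.3]
opening: 0.0169
```

```bash
python3 - <<'E'
from h import *
im=cams.get_image('wrist');o=ctrl.get_obs();print(o['t'],o['tool_pos'],o['opening'])
np.save('w6.npy',im);cv2.imwrite('pics/w6.png',cv2.resize(im['pixels'],(800,600),interpolation=3))
mv([.4763,-.3209,.10],down(-130))
y=-40.; u=np.array([np.cos(np.radians(y)),np.sin(np.radians(y)),0]);v=np.array([-u[1],u[0],0]);c=np.array([.489,-.3315,0])
for a in (.098,-.098):
  for b in (.0375,-.0375): print('compartment wall top',a,b,proj(im,c+a*u+b*v+[0,0,.027])/.7)
E
```

```text
18.15 [ 0.4746 -0.3199  0.0996] 0.016700609792597052
move cm [-0.04  0.19 -0.03] deg [-0.1 -0.3 -0.3] norms 0.2 0.4
compartment wall top 0.098 0.0375 [298.6652  50.1328]
compartment wall top 0.098 -0.0375 [486.5885  49.5648]
compartment wall top -0.098 0.0375 [322.1545 471.7463]
compartment wall top -0.098 -0.0375 [467.4305 471.8791]
```

View pics/w6.png

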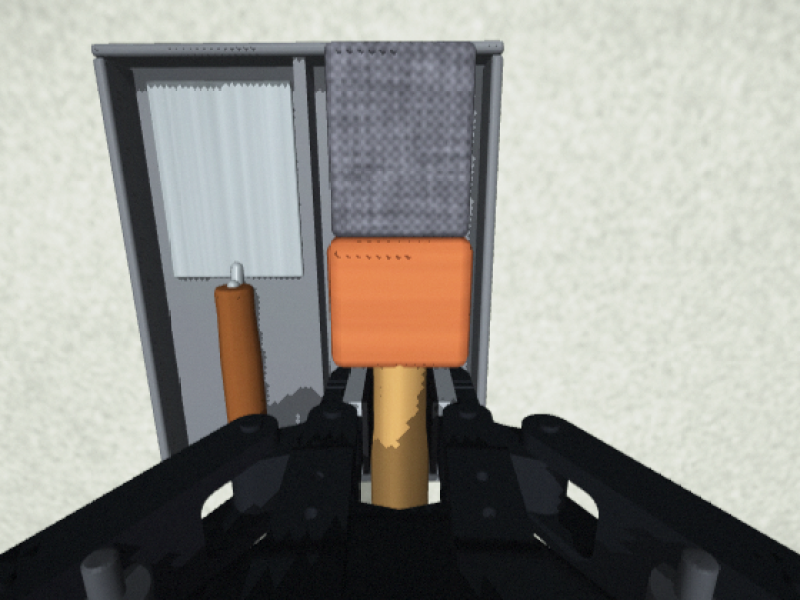

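The brush is centred over the compartment to about 2 mm: the divider edge is at column 306 and the outer wall at 491, where I predicted 299 and 487. I'll shift 2 mm in tool z and lower.

Emit:
{"name": "step_arm", "arguments": {
  "moves": [
    [[1.5, 0, 0.2], [0, 0, 0], 0],
    [[3, 0, 0.2], [0, 0, 0], 0],
    [[4.5, 0, 0.2], [0, 0, 0], 0],
    [[5.5, 0, 0.2], [0, 0, 0], 0],
    [[6.3, 0, 0.2], [0, 0, 0], 0],
    [[6.8, 0, 0.2], [0, 0, 0], 0],
    [[7.1, 0, 0.2], [0, 0, 0], 0],
    [[7.3, 0, 0.2], [0, 0, 0], 0],
    [[7.4, 0, 0.2], [0, 0, 0], 0],
    [[7.5, 0, 0.2], [0, 0, 0], 0]
  ]
}}

```text
t: 18.98
tool_pos: [0.4743, -0.3217, 0.0252]
tool_rot: [1.708, 0.789, -1.695]
contact_force: [-1.0, -0.1, -0.6]
opening: 0.017
```

Emit:
{"name": "step_arm", "arguments": {
  "moves": [
    [[0.1, 0, 0], [0, 0, 0], 0],
    [[0.2, 0, 0], [0, 0, 0], 0],
    [[0.2, 0, 0], [0, 0, 0], 0],
    [[0.2, 0, 0], [0, 0, 0], 0.4],
    [[0.2, 0, 0], [0, 0, 0], 0.4],
    [[0.2, 0, 0], [0, 0, 0], 0.4],
    [[0.2, 0, 0], [0, 0, 0], 0.4],
    [[-1, 0, 0], [0, 0, 0], 0.4],
    [[-3, 0, 0], [0, 0, 0], 0.4],
    [[-5, 0, 0], [0, 0, 0], 0.4]
  ]
}}

```text
t: 19.82
tool_pos: [0.4734, -0.3213, 0.0758]
tool_rot: [1.708, 0.79, -1.696]
contact_force: [0.2, -0.8, 0.6]
opening: 0.0341
```

Emit:
{"name": "step_arm", "arguments": {
  "moves": [
    [[-3, 0, 0], [0, 0, 0], 0.4],
    [[-6, 0, 0], [0, 0, 0], 0.4],
    [[-9, -2, 0], [0, 0, 0], 0.4],
    [[-12, -4, 0], [0, 0, 0], 0.4],
    [[-15, -5, 0], [0, 0, 0], 0.4],
    [[-15, -5, 0], [0, 0, 0], 0.4],
    [[-15, -5, 0], [0, 0, 0], 0.4],
    [[-15, -5, 0], [0, 0, 0], 0.4],
    [[-15, -5, 0], [0, 0, 0], 0.4],
    [[-15, -5, 0], [0, 0, 0], 0.4]
  ]
}}

```text
t: 20.65
tool_pos: [0.4336, -0.2889, 0.2238]
tool_rot: [1.708, 0.793, -1.698]
contact_force: [1.0, 0.4, 0.2]
opening: 0.034
```

```bash
python3 - <<'E'
from h import *
im=cams.get_image('wrist');s=cams.get_image('scene');o=ctrl.get_obs();print(o['t'],o['tool_pos'],o['opening'],o['contact_force'])
p=s['pixels'][110:330,160:420]
v=np.hstack([cv2.resize(im['pixels'],(400,300)),cv2.resize(p,(400,300),interpolation=3)])
cv2.imwrite('pics/w7.png',v)
E
```

```text
20.75 [ 0.4338 -0.289   0.224 ] 0.034015521695462035 [-0.3042 -0.0993 -0.2848]
```

View pics/w7.png

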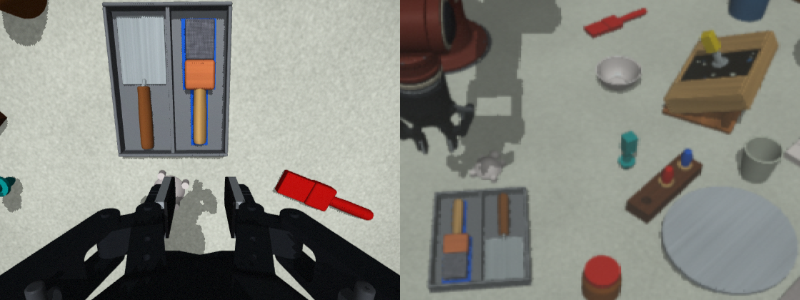

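Both items are in place. The brush lies flat on the silhouette at (200,80) in the left view, with its bristles at the wide end. The pin stands on the board at (715,50) in the right view, and the other things are unmoved. I'm handing in.

```bash
python3 -c "
from h import *
print(ctrl.finish_job())"
```

```text
the job is handed in; nothing more can be done
None
```

The stop pin is fitted in the sloping board, the flat glaze brush is in its tray compartment, and the job is handed in. The robot's clock read 20.75 s at the last check before hand-in, against the 64 s limit.

- **Pin:** I took the yellow-headed pin from the rack and set its tip on the plate's middle line. I slid it about 11 mm until it dropped in, at the dark disc I had already seen in the wrist picture. I then pushed it 24.7 mm below the point where it first touched the plate, where it stopped with about 21 N on it. That is 0.3 mm short of the nominal 25 mm, within measuring error. Pictures after release show it standing with its collar on the plate.
- **Brush:** I laid it in the compartment with the blue silhouette, bristles over the wide end, and let go. The last wrist picture shows it lying flat on the silhouette between the walls.
- **Re-grip:** The first grip on the handle closed to 16.5 mm instead of the stated 20 mm, so I gripped again lower. It then read 17 mm, still below 20 mm, but it held without slipping.
- **Other things:** In the last pictures, the tools and pots in view, including the turquoise and red look-alikes, appear where they were. The gripper was clear of everything.

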